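# Make up a tea tray and a breakfast tray

### The job

Make up the two trays: on the three-bay tray put the teaspoon lying along the long bay, the orange cup in the wider of the two bays behind it and the squat jar in the narrower one; on the two-bay tray put the small bowl in the wider bay and the salt shaker in the narrower bay. Each thing must rest flat on the floor of its own bay, upright as it stood, set down rather than dropped. Leave the big spoon, the tall jar and the wide bowl where they are.

Things in the scene. Friction and masses are not known exactly. Their poses are not given: they have to be found in the camera images.
- tray_three: White plastic tray, fixed, 161 (x) by 179 (y) mm; floor 5, walls 5 thick, tops 12 above the underside. Bays (inside x by y, centre): long 62 by 169 at (-44.5, 0), on the robot's side; behind it wider 84 by 86 at (33.5, 41.5), narrower 84 by 78 at (33.5, -45.5). Origin: centre of underside, on the work surface, z up; +x away from the robot within 0.25 rad.
- tray_two: White plastic tray, fixed, 90 (x) by 173 (y) mm; floor 5, walls 5 thick, tops 12 above the underside. Bays (inside x by y, centre): wider 80 by 84 at (0, -39.5), narrower 80 by 74 at (0, 44.5). Origin: centre of underside, on the work surface, z up; +x away from the robot within 0.25 rad.
- cup: Small orange plastic cup without handle, open at the top, 60 mm high, outer diameter 52 at the foot, 61 at half height, 62 at the rim, 3 mm wall. Origin: centre of its underside, z up along its axis.
- jar: Squat amber glass jar with a steel lid, the lower and narrower of the two jars: 58 mm high, 54 mm across up to about 40 mm height, the lid about 48 mm across. Origin: centre of its underside, z up along its axis.
- bowl: Small white ceramic bowl, the smaller of the two bowls: 40 mm high, outer diameter 62 mm with upright sides from 25 mm height to the rim, narrowing to 40 mm at the foot, 4 mm wall. Origin: centre of its underside, z up along its axis.
- shaker: Steel salt shaker, solid cylinder 50 mm across up to 42 mm height, domed above with small holes, 61 mm high. Origin: centre of its underside, z up along its axis.
- teaspoon: Steel teaspoon, the shorter of the two spoons, 140 mm long, lying flat. Round bowl 30 mm across, 10 high at its +x end; flat handle 10 wide along x, underside 5 and top 10 mm above the surface, with a 12 mm wide foot under the tail. Origin: middle of its length under the handle, at the level of the surface; z up.
- tablespoon: Bystander: the longer steel spoon, 185 mm long with a bowl 42 mm across at its +x end, lying flat. Origin: middle of its length, at the level of the surface.
- tall_jar: Bystander: the taller amber glass jar with steel lid, 95 mm high, 66 mm across. Origin: centre of its underside, z up along its axis.
- wide_bowl: Bystander: the wider white ceramic bowl, 96 mm across, 45 mm high. Origin: centre of its underside, z up along its axis.
There are look-alikes about, which are no part of the job. Of the things that look like the cup, the largest one is meant.

How it is judged:
At the end, for the whole second after the job is handed in: Cup, jar, bowl, shaker upright (0.08 rad) on the floors (3 mm) of their bays, centres within the walls' play (12 to 18 mm of the bay's centre); teaspoon flat in the long bay (18 mm lengthwise, 26 mm across, 0.35 rad, either way round); all released and at rest (x of cup in the frame of tray_three between 0.0195 and 0.0475 m and y of cup in the frame of tray_three between 0.0265 and 0.0565 m and z of cup in the frame of tray_three between 0.002 and 0.008 m and angle between each of cup, jar, bowl, shaker, teaspoon's own z axis and vertical below 0.08 rad and x of jar in the frame of tray_three between 0.0155 and 0.0515 m and y of jar in the frame of tray_three between -0.0605 and -0.0305 m and z of jar in the frame of tray_three between 0.002 and 0.008 m and x of bowl in the frame of tray_two between -0.012 and 0.012 m and y of bowl in the frame of tray_two between -0.0535 and -0.0255 m and z of bowl in the frame of tray_two between 0.002 and 0.008 m and x of shaker in the frame of tray_two between -0.018 and 0.018 m and y of shaker in the frame of tray_two between 0.0295 and 0.0595 m and z of shaker in the frame of tray_two between 0.002 and 0.008 m and x of teaspoon in the frame of tray_three between -0.0705 and -0.0185 m and y of teaspoon in the frame of tray_three between -0.018 and 0.018 m and z of teaspoon in the frame of tray_three between 0.002 and 0.008 m and angle between the x axis of teaspoon and the y axis of tray_three, either way round below 0.35 rad and linear speed of each of teaspoon, cup, jar, bowl, shaker below 0.01 m/s and angular speed of each of teaspoon, cup, jar, bowl, shaker below 0.1 rad/s); the robot touches nothing.
It fails at once if the big spoon is shoved more than 25 mm or knocked over (distance of tablespoon from where it was at the start of the episode above 0.025 m or angle between tablespoon's own z axis and vertical above 0.5 rad).
It fails at once if the tall jar is shoved more than 25 mm or knocked over (distance of tall_jar from where it was at the start of the episode above 0.025 m or angle between tall_jar's own z axis and vertical above 0.5 rad).
It fails at once if the wide bowl is shoved more than 25 mm or knocked over (distance of wide_bowl from where it was at the start of the episode above 0.025 m or angle between wide_bowl's own z axis and vertical above 0.5 rad).
It fails at once if a thing is let fall from 30 mm or more above a tray's floor ((height (world z) of teaspoon above 0.035 m and contact force between teaspoon and anything else below 0.001 N) or (height (world z) of cup above 0.035 m and contact force between cup and anything else below 0.001 N) or (height (world z) of jar above 0.035 m and contact force between jar and anything else below 0.001 N) or (height (world z) of bowl above 0.035 m and contact force between bowl and anything else below 0.001 N) or (height (world z) of shaker above 0.035 m and contact force between shaker and anything else below 0.001 N)).
It also fails if it takes over 134 s, if anything falls off the work surface, if the arm or the gripper's body presses on something with over 40 N, if the wrist force passes 120 N, or if a joint passes its speed limit or range.

### The arm

A 7-joint arm with a two-finger parallel gripper is mounted at the origin on the work surface. World frame = base frame: x ahead of the robot, y to its left, z up, the work surface at z = 0. Lengths are in m, angles in rad, forces in N, time in s.
With the tool pointing down it reaches from about 0.425 to 0.925 m from the base axis. Payload 6.8 kg.
Tool frame: the origin (TCP) lies at the very end of the fingers, on their centre line; the grasp point (between the pads) lies 19 mm behind it; z points along the fingers, y is the line along which they close (so a half turn about z gives the same grasp; the last joint's range is limited). The gripper opens to 85 mm and grips with 20 to 120 N. Pads are 22 mm wide; open, the fingers measure 114 mm over their backs; the gripper's body (76 mm by 85 mm) begins 54 mm behind the grasp point. The pads swing forward as they close: fully open they stand 13 mm farther back than shut.
Start: joints at [1.178, 0.477, 0.022, 1.555, -0.011, 1.109, -0.083], TCP at [0.19, -0.648, 0.231] pointing down, gripper open.
Joint ranges: [-2.96, 2.96], [-0.34, 2.1], [-1.41, 1.46], [0.24, 2.44], [-1.37, 4.51], [0.17, 1.92], [-2.96, 2.96]. Speed limits (rad/s): [2.39, 2.39, 3.14, 3.14, 3.14, 3.14, 3.14].

### API

Orientations are given as a rotation vector (axis times angle).
In Python, from bench import get_obs, grab_frame, hand_in gives the robot as it stands.
- The arm moves only by the tool drive_tool, never from a script. Its argument "rows" is a list of rows, each an object with "offset": the shift along the tool's x, y, z as a fraction of full scale, a list of three; "rotation": the turn, a rotation vector about the tool's x, y, z as a fraction of full scale, a list of three; "claw": the opening, from 0 (shut) to 1 (fully open). In form: [{"offset": [tx, ty, tz], "rotation": [wx, wy, wz], "claw": claw}, ...]. A call has 1 to 20 rows; each row is the pose to reach, as a shift and turn from the pose commanded when the call began, along the tool's axes at that moment; what a row does not reach only later rows make up. Full scale, the value 1, is 0.15 m for a shift and 2 rad for a turn. A row lasts 1/12 s, in which the tool goes at most 41.7 mm and 7.16 degrees, less where a joint would pass 70% of its speed; a pose out of reach is approached as far as the arm can. A call with a number of a shift or a turn outside -1 to 1 is refused whole. A call with a gripper value outside its range is refused whole. The fingers move at their own pace and stop on an object; "force" is the grip in N (left out, the last holds). Time passes only in rows, so rows that repeat a pose let the fingers close. It gives the time, the measured TCP pose, the force, the opening and the grip force at its end, in the units of the state.
- get_obs(): the state, without advancing time (a new reading comes with each control period).
- grab_frame(name): name is "scene" or "side" or "wrist"; returns a dict with "frame" (420x560x3 uint8, red, green, blue), "z_map" (420x560 float32, m along the optical axis (not along the pixel's ray), 0 where there is no reading), "vfov" (degrees; the focal length in pixels is half the picture's height over the tangent of half this angle, whatever the lens; pixels are square), "cx", "cy" (the principal point, pixels), "R" (3x3) and "t" (3): a world point X has camera coordinates R X + t. Camera axes: x right, y down, z forward; pixel columns grow to the right and rows downward; lengths in m; the calibration is good to about 2 mm. A picture is of the moment at which its call begins.
- hand_in(): hands the job in; it is judged then, once.
The state is a dict: "clock": time; "joints": joint angles; "qvel": joint speeds; "tau": joint torques, N m; "tcp_pos": TCP position; "orientation": TCP orientation; "contact_force": force on the tool from outside, world axes, zero at the start; "moment": the same for the moment, N m; "grip_width": finger opening in m; "gripper_force": force on a finger pad.
Only numpy, scipy, OpenCV 4.12 (cv2) and the standard library are available. Lean on these libraries where they do the work, as an engineer would, in place of code of your own. Each camera call takes 0.05 s, during which the arm holds its last target. There are 200 camera calls.

## Working session

There is one attempt and no reset: what is moved stays moved. The work goes in short steps, Python scripts to look and compute and a tool call to move; the robot and the scene stay as the last step left them, time stands still between calls to the robot, and variables do not carry over. Pictures are saved under pics/ and viewed, at most 14 in all, crops included, and the job is handed in when it is done.

Besides the shell and the picture viewer there is one more tool, called by a JSON object that holds its "method" and its "body". drive_tool: Moves the arm, as the interface text tells. Its arguments: {"type":"object","properties":{"rows":{"type":"array","items":{"type":"object","properties":{"offset":{"type":"array","items":{"type":"number"}},"rotation":{"type":"array","items":{"type":"number"}},"claw":{"type":"number"}}}},"force":{"type":"number"}},"required":["rows"]}

```bash
mkdir -p pics; ls
cat > h.py <<'E'
import numpy as np, cv2
from bench import get_obs, grab_frame, hand_in
def cloud(f):
    z=f["z_map"]; h,w=z.shape; fl=h/2/np.tan(np.radians(f["vfov"])/2)
    v,u=np.mgrid[:h,:w]
    P=np.stack([(u-f["cx"])/fl*z,(v-f["cy"])/fl*z,z],-1)
    X=(P-np.array(f["t"]))@np.array(f["R"])
    X[z==0]=np.nan
    return X
E
python3 - <<'E'
from h import *
print(get_obs())
for n in ["scene","side"]:
    f=grab_frame(n); cv2.imwrite(f"pics/{n}0.png",f["frame"][:,:,::-1]); np.savez(f"{n}0.npz",**f)
    print(n,f["vfov"],f["cx"],f["cy"],np.round(f["R"],3).tolist(),np.round(f["t"],3), -np.array(f["R"]).T@f["t"], (f["z_map"]==0).mean())
E
```

```text
pics
{'clock': 0.0, 'joints': array([ 1.17786789,  0.47781389,  0.02233538,  1.5564918 , -0.01151991,
        1.1093022 , -0.08309116]), 'qvel': array([-0.00040063, -0.00164267,  0.00137215,  0.00065098,  0.00139887,
       -0.00013175,  0.00085644]), 'tau': array([-8.97264945e-04, -5.96456265e+01,  1.60772033e+00, -2.81201577e+01,
        1.25164585e-02,  9.48095578e-03, -4.98522738e-06]), 'tcp_pos': array([ 0.18948848, -0.6472148 ,  0.23029935]), 'orientation': array([-3.10795386e+00, -4.45673311e-01,  6.08805350e-04]), 'contact_force': array([ 1.3107924 , -0.43085992,  0.20239004]), 'moment': array([-0.02323575,  0.00420225, -0.00845026]), 'gripper_force': 0.0, 'grip_width': 0.08532000055481692}
scene 53.61962688505834 276.1262589702528 212.16816463786614 [[-0.501, 0.866, 0.011], [0.751, 0.441, -0.491], [-0.43, -0.238, -0.871]] [ 0.282 -0.412  1.166] [0.95207795 0.21492215 0.8104352 ] 0.004124149659863945
side 53.57590184476231 283.01799554688176 214.35308157065012 [[-0.802, -0.598, 0.009], [-0.436, 0.575, -0.693], [0.409, -0.559, -0.721]] [0.472 0.275 0.686] [0.21788859 0.50739105 0.68123121] 0.003860544217687075
```

Run:
```python
from h import *
# top-down maps of height and colour from both cameras
for n in ["scene","side"]:
    f=dict(np.load(f"{n}0.npz")); X=cloud(f).reshape(-1,3); C=f["frame"].reshape(-1,3)
    img=np.zeros((600,800,3),np.uint8)
    ok=np.isfinite(X[:,0])&(X[:,2]<0.15)&(X[:,2]>-.02); X=X[ok];C=C[ok]
    print(n,X.min(0),X.max(0))
    o=np.argsort(X[:,2]); X=X[o];C=C[o]
    # col = y (left = +y), row = -x ; 1.5mm
    c=((0.6-X[:,1])/.0015).astype(int); r=((1.0-X[:,0])/.0015).astype(int)
    k=(c>=0)&(c<800)&(r>=0)&(r<600)
    img[r[k],c[k]]=C[k][:,::-1]
    cv2.imwrite(f"pics/top_{n}.png",img)
```

```text
scene [-0.25153495 -0.75117928 -0.01878444] [0.95143514 0.63322599 0.14986803]
side [ 0.00484872 -1.48964477 -0.01999574] [1.49242305 0.59066379 0.14999285]
```

View pics/scene0.png

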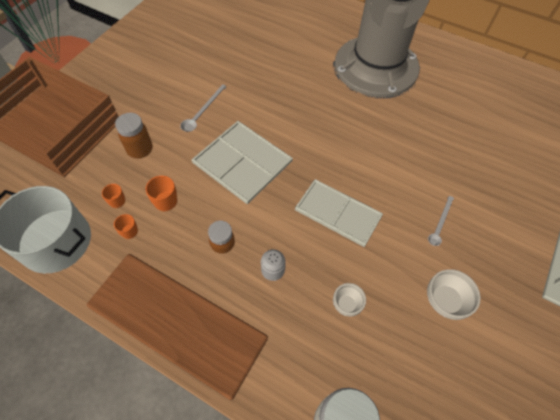

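View pics/top_scene.png

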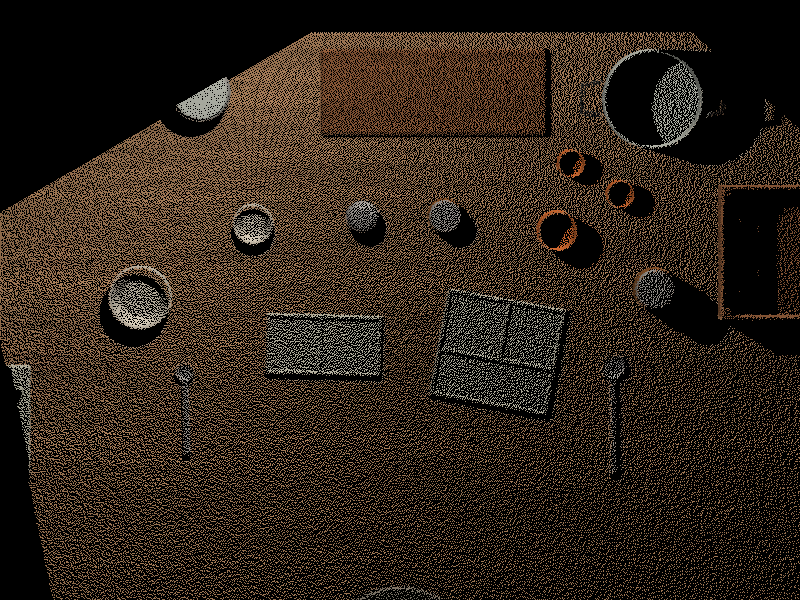

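The rectified top view (x = 1.0−row·0.0015, y = 0.6−col·0.0015) shows tray_three at about col/row (500,352), tray_two at (324,345) and the teaspoon at (184,415). The tablespoon is at (615,415). The bowl is at (253,225), shaker at (363,217), jar at (445,216) and large cup at (557,230), with the small cups behind it. I'll fit these precisely next.

```bash
cat > fit.py <<'E'
from h import *
from scipy.optimize import least_squares
def fuse(fs): return np.concatenate([cloud(f).reshape(-1,3) for f in fs])
def near(X,c,r,z0,z1):
    return X[(np.hypot(X[:,0]-c[0],X[:,1]-c[1])<r)&(X[:,2]>z0)&(X[:,2]<z1)]
def circ(P,c,r):
    s=least_squares(lambda q:np.hypot(P[:,0]-q[0],P[:,1]-q[1])-r,c,loss="soft_l1",f_scale=.002)
    return s.x,np.median(abs(s.fun)),len(P)
OBJ=dict(cup=((.655,-.235),.052,.059,.0295,.045),jar=((.676,-.068),.008,.038,.027,.04),shaker=((.675,.055),.008,.040,.025,.04),
 bowl=((.66,.22),.036,.0395,.029,.045),tall=((.57,-.38),.01,.06,.033,.05),wide=((.555,.39),.036,.044,.0465,.065))
E
python3 - <<'E'
from fit import *
for n in ["scene","side"]:
    X=fuse([dict(np.load(f"{n}0.npz"))]); X=X[np.isfinite(X[:,0])]
    t=near(X,(.6,.1),.04,-.02,.02); print(n,"table z",np.median(t[:,2]))
    for k,(c,z0,z1,r,R) in OBJ.items():
        P=near(X,c,R,z0,z1)
        if len(P)>10: q=circ(P,c,r); print(k,np.round(q[0],4),round(q[1],4),q[2],"top",np.round(np.percentile(near(X,c,R,.01,.2)[:,2],98),4))
    for k,c,R in [("t3",(.472,-.15),.13),("t2",(.482,.114),.11)]:
        P=near(X,c,R,.0075,.016); q=cv2.minAreaRect((np.r_[P][:,:2]*1000).astype(np.float32)); print(k,np.round(q,2) if 0 else q,len(P))
    for k,c,L in [("tea",(.38,.325),.09),("table",(.38,-.323),.11)]:
        P=near(X,c,L,.004,.02); P=P[abs(P[:,1]-c[1])<.04]
        q=cv2.minAreaRect((P[:,:2]*1000).astype(np.float32)); print(k,q,len(P))
        H=P[P[:,0]<c[0]+.03]; 
        if len(H)>10: print(" handle fit y=a x+b",np.polyfit(H[:,0]-c[0],H[:,1],1),"x range",P[:,0].min(),P[:,0].max(),"z",np.median(H[:,2]))
E
```

```text
scene table z -0.001025422103284725
cup [ 0.6543 -0.2348] 0.0008 129 top 0.0608
jar [ 0.6739 -0.0692] 0.0013 224 top 0.0597
shaker [0.6725 0.0559] 0.0003 135 top 0.061
bowl [0.6639 0.2204] 0.001 150 top 0.0406
tall [ 0.5652 -0.3836] 0.0006 405 top 0.0968
wide [0.5542 0.3897] 0.0012 373 top 0.0453
t3 ((471.62115478515625, -146.05303955078125), (180.83682250976562, 163.02020263671875), 79.72807312011719) 876
t2 ((482.8828430175781, 114.67568969726562), (172.60520935058594, 92.23954772949219), 88.30008697509766) 620
tea ((387.76422119140625, 326.00164794921875), (29.142192840576172, 139.90634155273438), 87.25008392333984) 272
 handle fit y=a x+b [0.02486407 0.3212101 ] x range 0.3172809399014634 0.45771008512680406 z 0.008460549974402884
table ((380.36328125, -323.1122131347656), (181.24032592773438, 67.10163116455078), 2.686039686203003) 277
 handle fit y=a x+b [ 0.00562321 -0.31845944] x range 0.28944869639754106 0.47054688198135464 z 0.008773824516945776
side table z -0.0002173674418631364
cup [ 0.6499 -0.2358] 0.0009 115 top 0.0607
jar [ 0.6728 -0.0702] 0.0013 249 top 0.0597
shaker [0.67   0.0551] 0.0006 226 top 0.0613
bowl [0.6587 0.2205] 0.0012 130 top 0.0409
tall [ 0.5625 -0.3849] 0.0008 397 top 0.0966
wide [0.5479 0.3901] 0.0009 412 top 0.0461
t3 ((468.1243896484375, -146.77757263183594), (181.1175079345703, 162.06381225585938), 79.72313690185547) 973
t2 ((478.8109436035156, 113.69319152832031), (174.59608459472656, 91.09281158447266), 88.08712005615234) 881
tea ((384.8794250488281, 324.3508605957031), (28.348793029785156, 137.40225219726562), 87.73030853271484) 598
 handle fit y=a x+b [0.04030048 0.32130051] x range 0.3156708216391451 0.4535469047568809 z 0.009569796388957764
table ((376.6552429199219, -320.7578430175781), (184.69647216796875, 41.25742721557617), 0.10633789002895355) 320
 handle fit y=a x+b [ 0.00641524 -0.31874211] x range 0.2843125078974356 0.4690030249145227 z 0.009334053534906355
```

View pics/top_side.png

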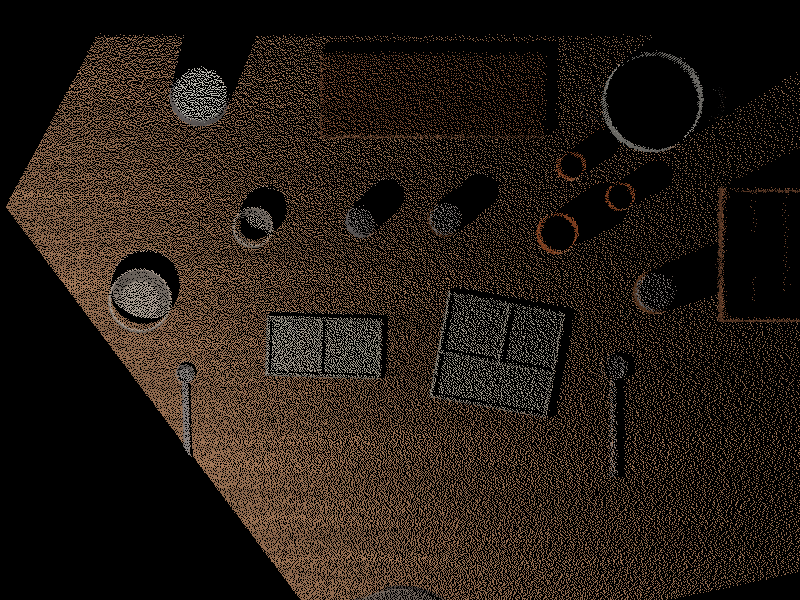

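Both cameras agree to about 4 mm, and the sizes and heights match the given ones, so I'll average them. The spoon goes first: turn the tool so its x is world x, then cross towards it.

{"method": "drive_tool", "body": {"rows": [{"offset":[0.5,0,0],"rotation":[0,0,0.07],"claw":0.5},{"offset":[1,0,0],"rotation":[0,0,0.1424],"claw":0.5},{"offset":[1,0,0],"rotation":[0,0,0.1424],"claw":0.5},{"offset":[1,0,0],"rotation":[0,0,0.1424],"claw":0.5},{"offset":[1,0,0],"rotation":[0,0,0.1424],"claw":0.5},{"offset":[1,0,0],"rotation":[0,0,0.1424],"claw":0.5}], "force": 40}}

```text
clock: 0.6
tcp_pos: [0.3361, -0.6041, 0.2305]
orientation: [-3.14, -0.007, 0.0]
contact_force: [-0.4, -0.4, -0.1]
grip_width: 0.0426
gripper_force: 0.0
```

{"method": "drive_tool", "body": {"rows": [{"offset":[0.9,-1,0],"rotation":[0,0,0],"claw":0.5},{"offset":[0.9,-1,0],"rotation":[0,0,0],"claw":0.5},{"offset":[0.9,-1,0],"rotation":[0,0,0],"claw":0.5},{"offset":[0.9,-1,0],"rotation":[0,0,0],"claw":0.5},{"offset":[0.9,-1,0],"rotation":[0,0,0],"claw":0.5},{"offset":[0.9,-1,0],"rotation":[0,0,0],"claw":0.5}]}}

```text
clock: 1.1
tcp_pos: [0.4744, -0.4485, 0.2311]
orientation: [-3.137, -0.015, -0.005]
contact_force: [1.4, 1.7, -0.7]
grip_width: 0.0426
gripper_force: 0.0
```

{"method": "drive_tool", "body": {"rows": [{"offset":[0,-1,0],"rotation":[0,0,0],"claw":0.5},{"offset":[0,-1,0],"rotation":[0,0,0],"claw":0.5},{"offset":[0,-1,0],"rotation":[0,0,0],"claw":0.5},{"offset":[0,-1,0],"rotation":[0,0,0],"claw":0.5},{"offset":[0,-1,0],"rotation":[0,0,0],"claw":0.5}]}}

```text
clock: 1.52
tcp_pos: [0.4682, -0.3007, 0.2312]
orientation: [-3.139, -0.008, 0.001]
contact_force: [-0.3, 0.3, -0.7]
grip_width: 0.0429
gripper_force: 0.0
```

{"method": "drive_tool", "body": {"rows": [{"offset":[0,-1,0],"rotation":[0,0,0],"claw":0.5},{"offset":[0,-1,0],"rotation":[0,0,0],"claw":0.5},{"offset":[0,-1,0],"rotation":[0,0,0],"claw":0.5},{"offset":[0,-1,0],"rotation":[0,0,0],"claw":0.5},{"offset":[0,-1,0],"rotation":[0,0,0],"claw":0.5}]}}

```text
clock: 1.93
tcp_pos: [0.4683, -0.1516, 0.2314]
orientation: [-3.14, -0.009, 0.0]
contact_force: [-0.2, 0.5, -0.2]
grip_width: 0.0431
gripper_force: 0.0
```

{"method": "drive_tool", "body": {"rows": [{"offset":[0,-1,0],"rotation":[0,0,0],"claw":0.5},{"offset":[0,-1,0],"rotation":[0,0,0],"claw":0.5},{"offset":[0,-1,0],"rotation":[0,0,0],"claw":0.5},{"offset":[0,-1,0],"rotation":[0,0,0],"claw":0.5},{"offset":[0,-1,0],"rotation":[0,0,0],"claw":0.5}]}}

```text
clock: 2.35
tcp_pos: [0.4688, -0.0019, 0.2316]
orientation: [-3.14, -0.009, -0.001]
contact_force: [-0.1, -0.2, -0.2]
grip_width: 0.0426
gripper_force: 0.0
```

{"method": "drive_tool", "body": {"rows": [{"offset":[0,-1,0],"rotation":[0,0,0],"claw":0.5},{"offset":[0,-1,0],"rotation":[0,0,0],"claw":0.5},{"offset":[0,-1,0],"rotation":[0,0,0],"claw":0.5},{"offset":[0,-1,0],"rotation":[0,0,0],"claw":0.5},{"offset":[0,-1,0],"rotation":[0,0,0],"claw":0.5}]}}

```text
clock: 2.77
tcp_pos: [0.4691, 0.1482, 0.2316]
orientation: [-3.139, -0.008, -0.001]
contact_force: [0.5, -0.1, 0.2]
grip_width: 0.0429
gripper_force: 0.0
```

{"method": "drive_tool", "body": {"rows": [{"offset":[-0.4,-1,0.4],"rotation":[0,0,0],"claw":0.4},{"offset":[-0.4,-1,0.4],"rotation":[0,0,0],"claw":0.4},{"offset":[-0.4,-1,0.4],"rotation":[0,0,0],"claw":0.4},{"offset":[-0.4,-1,0.4],"rotation":[0,0,0],"claw":0.4},{"offset":[-0.4,-1,0.4],"rotation":[0,0,0],"claw":0.4},{"offset":[-0.4,-1,0.4],"rotation":[0,0,0],"claw":0.4},{"offset":[-0.4,-1,0.4],"rotation":[0,0,0],"claw":0.4},{"offset":[-0.4,-1,0.4],"rotation":[0,0,0],"claw":0.4}]}}

```text
clock: 3.43
tcp_pos: [0.4106, 0.2916, 0.1715]
orientation: [3.14, -0.007, 0.001]
contact_force: [0.8, 0.1, 0.2]
grip_width: 0.0341
gripper_force: 0.0
```

Run:
```python
from fit import *
print(get_obs()["tcp_pos"])
f=grab_frame("wrist"); cv2.imwrite("pics/w1.png",f["frame"][:,:,::-1])
X=fuse([f]); X=X[np.isfinite(X[:,0])]
print("cam",-np.array(f["R"]).T@f["t"],"tbl z",np.median(near(X,(.40,.27),.03,-.02,.02)[:,2]))
c=(.386,.322); P=near(X,c,.09,.004,.02); P=P[abs(P[:,1]-c[1])<.025]
print(cv2.minAreaRect((P[:,:2]*1000).astype(np.float32)),len(P))
H=P[(P[:,0]<.42)]; print(np.polyfit(H[:,0]-c[0],H[:,1],1),P[:,0].min(),P[:,0].max(),np.median(H[:,2]))
```

```text
[0.41064504 0.29159381 0.17147213]
cam [0.49085066 0.29072903 0.31379173] tbl z -0.00038408649802086756
((387.34063720703125, 323.83782958984375), (27.784061431884766, 138.9901123046875), 88.54917907714844) 1864
[0.02667121 0.32057676] 0.3177730008039966 0.4568191292268963 0.009488389849969659
```

View pics/w1.png

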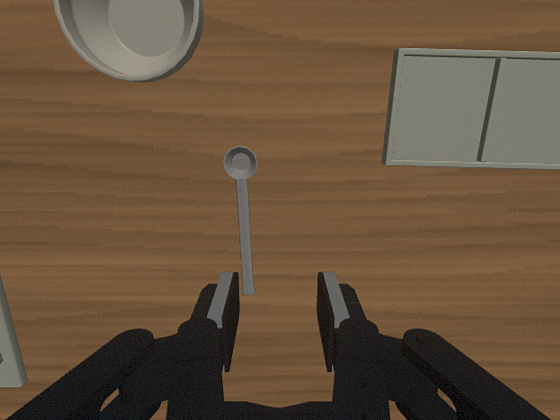

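{"method": "drive_tool", "body": {"rows": [{"offset":[-0.04,-0.197,0.3],"rotation":[0,0,-0.017],"claw":0.4},{"offset":[-0.04,-0.197,0.6],"rotation":[0,0,-0.017],"claw":0.4},{"offset":[-0.04,-0.197,0.85],"rotation":[0,0,-0.017],"claw":0.4},{"offset":[-0.04,-0.197,0.93],"rotation":[0,0,-0.017],"claw":0.4},{"offset":[-0.04,-0.197,0.93],"rotation":[0,0,-0.017],"claw":0.4},{"offset":[-0.04,-0.197,0.93],"rotation":[0,0,-0.017],"claw":0.4},{"offset":[-0.04,-0.197,0.93],"rotation":[0,0,-0.017],"claw":0.4}]}}

```text
clock: 4.07
tcp_pos: [0.4044, 0.3239, 0.0335]
orientation: [-3.14, -0.051, -0.004]
contact_force: [-0.3, -0.2, -0.5]
grip_width: 0.0345
gripper_force: 0.0
```

{"method": "drive_tool", "body": {"rows": [{"offset":[0,0.02,0.1],"rotation":[0,0,0],"claw":0.4},{"offset":[0,0.02,0.17],"rotation":[0,0,0],"claw":0.4},{"offset":[0,0.02,0.2],"rotation":[0,0,0],"claw":0.4},{"offset":[0,0.02,0.2],"rotation":[0,0,0],"claw":0.4},{"offset":[0,0.02,0.2],"rotation":[0,0,0],"claw":0.4}]}}

```text
clock: 4.48
tcp_pos: [0.4031, 0.3211, 0.0024]
orientation: [-3.141, -0.053, -0.001]
contact_force: [0.6, 0.0, 0.3]
grip_width: 0.0341
gripper_force: 0.0
```

{"method": "drive_tool", "body": {"rows": [{"offset":[0,0,0],"rotation":[0,0,0],"claw":0},{"offset":[0,0,0],"rotation":[0,0,0],"claw":0},{"offset":[0,0,0],"rotation":[0,0,0],"claw":0},{"offset":[0,0,0],"rotation":[0,0,0],"claw":0},{"offset":[0,0,0],"rotation":[0,0,0],"claw":0},{"offset":[0,0,0],"rotation":[0,0,0],"claw":0},{"offset":[0,0,0],"rotation":[0,0,0],"claw":0},{"offset":[0,0,0],"rotation":[0,0,0],"claw":0}], "force": 60}}

```text
clock: 5.15
tcp_pos: [0.4031, 0.3213, 0.0026]
orientation: [-3.141, -0.053, -0.001]
contact_force: [-1.0, 0.0, 6.3]
grip_width: 0.0079
gripper_force: 58.8
```

{"method": "drive_tool", "body": {"rows": [{"offset":[0,0,-0.2],"rotation":[0,0,0],"claw":0},{"offset":[0,0,-0.45],"rotation":[0,0,0],"claw":0},{"offset":[0,0,-0.7],"rotation":[0,0,0],"claw":0},{"offset":[0.2,0.2,-0.9],"rotation":[0,0,0],"claw":0},{"offset":[0.4,0.45,-0.9],"rotation":[0,0,0],"claw":0},{"offset":[0.4,0.7,-0.9],"rotation":[0,0,0],"claw":0},{"offset":[0.4,0.9,-0.9],"rotation":[0,0,0],"claw":0},{"offset":[0.4,1,-0.9],"rotation":[0,0,0],"claw":0},{"offset":[0.4,1,-0.9],"rotation":[0,0,0],"claw":0}]}}

```text
clock: 5.9
tcp_pos: [0.4682, 0.1675, 0.1366]
orientation: [3.138, 0.042, -0.001]
contact_force: [-0.3, -0.1, 0.1]
grip_width: 0.0076
gripper_force: 59.0
```

{"method": "drive_tool", "body": {"rows": [{"offset":[0,0.25,0],"rotation":[0,0,0],"claw":0},{"offset":[0,0.5,0],"rotation":[0,0,0],"claw":0},{"offset":[0,0.75,0],"rotation":[0,0,0],"claw":0},{"offset":[0,1,0],"rotation":[0,0,0],"claw":0},{"offset":[0,1,0],"rotation":[0,0,0],"claw":0}]}}

```text
clock: 6.32
tcp_pos: [0.4726, 0.016, 0.1366]
orientation: [3.138, 0.04, -0.002]
contact_force: [-0.7, 0.1, -0.6]
grip_width: 0.0075
gripper_force: 59.0
```

{"method": "drive_tool", "body": {"rows": [{"offset":[0,0.25,0],"rotation":[0,0,-0.06],"claw":0},{"offset":[0,0.5,0],"rotation":[0,0,-0.12],"claw":0},{"offset":[0,0.75,0],"rotation":[0,0,-0.18],"claw":0},{"offset":[0,0.95,0],"rotation":[0,0,-0.24],"claw":0},{"offset":[0,0.95,0],"rotation":[0,0,-0.3],"claw":0},{"offset":[0,0.95,0],"rotation":[0,0,-0.36],"claw":0},{"offset":[0,0.95,0],"rotation":[0,0,-0.42],"claw":0},{"offset":[0,0.95,0],"rotation":[0,0,-0.48],"claw":0},{"offset":[0,0.95,0],"rotation":[0,0,-0.54],"claw":0},{"offset":[0,0.95,0],"rotation":[0,0,-0.6],"claw":0},{"offset":[0,0.95,0],"rotation":[0,0,-0.65],"claw":0},{"offset":[0,0.95,0],"rotation":[0,0,-0.679],"claw":0},{"offset":[0,0.95,0],"rotation":[0,0,-0.679],"claw":0},{"offset":[0,0.95,0],"rotation":[0,0,-0.679],"claw":0},{"offset":[0,0.95,0],"rotation":[0,0,-0.679],"claw":0}]}}

```text
clock: 7.57
tcp_pos: [0.478, -0.1187, 0.1369]
orientation: [2.412, 2.013, 0.0]
contact_force: [0.5, 0.6, -0.0]
grip_width: 0.0076
gripper_force: 59.0
```

Run:
```python
from fit import *
f=grab_frame("wrist"); cv2.imwrite("pics/w2.png",f["frame"][:,:,::-1])
X=fuse([f]); X=X[np.isfinite(X[:,0])]
P=near(X,(.470,-.1465),.13,.0075,.016); P=P[::1]; print("n",len(P),cv2.minAreaRect((P[:,:2]*1000).astype(np.float32)))
P=near(X,(.478,-.119),.14,.11,.17);print(len(P),cv2.minAreaRect((P[:,:2]*1000).astype(np.float32)))
```

```text
n 5718 ((471.5557861328125, -145.21121215820312), (174.75523376464844, 161.26564025878906), 79.59846496582031)
10041 ((479.8818664550781, -122.39601135253906), (110.21256256103516, 34.7569580078125), 85.40568542480469)
```

View pics/w2.png

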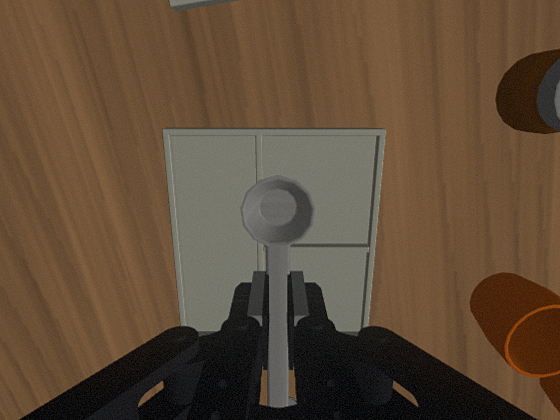

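{"method": "drive_tool", "body": {"rows": [{"offset":[-0.086,-0.2,0],"rotation":[0,0,0],"claw":0},{"offset":[-0.086,-0.316,0.1],"rotation":[0,0,0],"claw":0},{"offset":[-0.086,-0.316,0.3],"rotation":[0,0,0],"claw":0},{"offset":[-0.086,-0.316,0.5],"rotation":[0,0,0],"claw":0},{"offset":[-0.086,-0.316,0.65],"rotation":[0,0,0],"claw":0},{"offset":[-0.086,-0.316,0.65],"rotation":[0,0,0],"claw":0},{"offset":[-0.086,-0.316,0.65],"rotation":[0,0,0],"claw":0},{"offset":[-0.086,-0.316,0.65],"rotation":[0,0,0],"claw":0}]}}

```text
clock: 8.28
tcp_pos: [0.4298, -0.1235, 0.0403]
orientation: [2.41, 2.013, 0.001]
contact_force: [0.7, 0.6, -0.7]
grip_width: 0.0078
gripper_force: 59.0
```

{"method": "drive_tool", "body": {"rows": [{"offset":[0,0,0.08],"rotation":[0,0,0],"claw":0},{"offset":[0,0,0.14],"rotation":[0,0,0],"claw":0},{"offset":[0,0,0.18],"rotation":[0,0,0],"claw":0},{"offset":[0,0,0.2],"rotation":[0,0,0],"claw":0},{"offset":[0,0,0.21],"rotation":[0,0,0],"claw":0},{"offset":[0,0,0.212],"rotation":[0,0,0],"claw":0},{"offset":[0,0,0.212],"rotation":[0,0,0],"claw":0}]}}

```text
clock: 8.87
tcp_pos: [0.429, -0.1236, 0.0077]
orientation: [2.411, 2.014, 0.0]
contact_force: [0.1, -0.7, -1.0]
grip_width: 0.0071
gripper_force: 59.1
```

{"method": "drive_tool", "body": {"rows": [{"offset":[0,0,0],"rotation":[0,0,0],"claw":0.2},{"offset":[0,0,0],"rotation":[0,0,0],"claw":0.2},{"offset":[0,0,0],"rotation":[0,0,0],"claw":0.2},{"offset":[0,0,0],"rotation":[0,0,0],"claw":0.22},{"offset":[0,0,0],"rotation":[0,0,0],"claw":0.22}]}}

```text
clock: 9.28
tcp_pos: [0.4289, -0.1236, 0.0076]
orientation: [2.411, 2.014, 0.0]
contact_force: [-0.2, -0.6, -1.3]
grip_width: 0.0186
gripper_force: 0.0
```

{"method": "drive_tool", "body": {"rows": [{"offset":[0,0,-0.05],"rotation":[0,0,0],"claw":0.22},{"offset":[0,0,-0.12],"rotation":[0,0,0],"claw":0.22},{"offset":[0,0,-0.35],"rotation":[0,0,0],"claw":0.3},{"offset":[0,0,-0.6],"rotation":[0,0,0],"claw":1},{"offset":[0,0,-0.8],"rotation":[0,0,-0.05],"claw":1},{"offset":[0,0.5,-1],"rotation":[0,0,-0.09],"claw":1},{"offset":[0,0.8,-1],"rotation":[0,0,-0.09],"claw":1},{"offset":[0,1,-1],"rotation":[0,0,-0.09],"claw":1},{"offset":[0,1,-1],"rotation":[0,0,-0.09],"claw":1},{"offset":[0,1,-1],"rotation":[0,0,-0.09],"claw":1}]}}

```text
clock: 10.12
tcp_pos: [0.5823, -0.151, 0.16]
orientation: [2.218, 2.219, 0.009]
contact_force: [-0.2, 0.9, 1.1]
grip_width: 0.0855
gripper_force: 0.0
```

```bash
cat > chk.py <<'E'
from fit import *
np.set_printoptions(suppress=True)
T3=np.array([.470,-.1462]);y3=-.179;T2=np.array([.4808,.1142]);y2=-.031
def loc(p,T,y): c,s=np.cos(y),np.sin(y); return np.round(np.array([[c,s],[-s,c]])@(np.array(p)-T),4)
E
python3 - <<'E'
from chk import *
print(get_obs()["tcp_pos"],get_obs()["orientation"])
for n in ["side","scene"]:
    f=grab_frame(n); cv2.imwrite(f"pics/{n}1.png",f["frame"][:,:,::-1]); X=fuse([f]); X=X[np.isfinite(X[:,0])]
    L=np.array([loc(p[:2],T3,y3) for p in near(X,T3,.14,.005,.02)]); Z=near(X,T3,.14,.005,.02)[:,2]
    k=(abs(L[:,0]+.0445)<.027)&(abs(L[:,1])<.08)&(Z>.0085)
    print(n,k.sum(),cv2.minAreaRect((L[k]*1000).astype(np.float32)),np.median(Z[k]))
    for o in ["jar","cup"]:
        c,z0,z1,r,R=OBJ[o]; P=near(X,c,R,z0,z1); print(o,circ(P,c,r) if len(P)>20 else len(P))
E
```

```text
[ 0.5823278  -0.15100604  0.15997571] [2.21794099 2.21876126 0.00877852]
side 248 ((-49.99143981933594, -3.0522689819335938), (137.23533630371094, 28.40176010131836), 85.73420715332031) 0.014403673930714816
jar (array([ 0.67272958, -0.07020348]), np.float64(0.0014434976019321415), 251)
cup (array([ 0.64959195, -0.23557109]), np.float64(0.0008931147531652493), 118)
scene 234 ((-51.26634979248047, 3.33111572265625), (148.71290588378906, 38.740264892578125), 85.64041900634766) 0.01362958311406529
jar (array([ 0.67375202, -0.06923195]), np.float64(0.001253568541446072), 222)
cup (array([ 0.6545236, -0.2347751]), np.float64(0.000727192862278913), 122)
```

Spoon lies flat in the long bay. Next the jar.

{"method": "drive_tool", "body": {"rows": [{"offset":[0.27,0.3,0],"rotation":[0,0,0],"claw":1},{"offset":[0.54,0.6,0],"rotation":[0,0,0],"claw":1},{"offset":[0.54,0.605,0.1],"rotation":[0,0,0],"claw":1},{"offset":[0.54,0.605,0.35],"rotation":[0,0,0],"claw":1},{"offset":[0.54,0.605,0.5],"rotation":[0,0,0],"claw":1},{"offset":[0.54,0.605,0.5],"rotation":[0,0,0],"claw":1},{"offset":[0.54,0.605,0.5],"rotation":[0,0,0],"claw":1},{"offset":[0.54,0.605,0.5],"rotation":[0,0,0],"claw":1}]}}

```text
clock: 10.88
tcp_pos: [0.6671, -0.0697, 0.0844]
orientation: [2.22, 2.221, 0.001]
contact_force: [0.2, 1.0, 0.2]
grip_width: 0.0853
gripper_force: 0.0
```

{"method": "drive_tool", "body": {"rows": [{"offset":[0,0.04,0.1],"rotation":[0,0,0],"claw":1},{"offset":[0,0.04,0.25],"rotation":[0,0,0],"claw":1},{"offset":[0,0.04,0.4],"rotation":[0,0,0],"claw":1},{"offset":[0,0.04,0.476],"rotation":[0,0,0],"claw":1},{"offset":[0,0.04,0.476],"rotation":[0,0,0],"claw":1},{"offset":[0,0.04,0.476],"rotation":[0,0,0],"claw":1},{"offset":[0,0.04,0.476],"rotation":[0,0,0],"claw":0.4},{"offset":[0,0.04,0.476],"rotation":[0,0,0],"claw":0.4},{"offset":[0,0.04,0.476],"rotation":[0,0,0],"claw":0.4},{"offset":[0,0.04,0.476],"rotation":[0,0,0],"claw":0.4},{"offset":[0,0.04,0.476],"rotation":[0,0,0],"claw":0.4},{"offset":[0,0.04,0.476],"rotation":[0,0,0],"claw":0.4},{"offset":[0,0.04,0.476],"rotation":[0,0,0],"claw":0.4}], "force": 45}}

```text
clock: 11.97
tcp_pos: [0.6742, -0.0692, 0.0131]
orientation: [2.219, 2.221, 0.002]
contact_force: [-2.6, 0.3, 5.7]
grip_width: 0.0516
gripper_force: 46.5
```

{"method": "drive_tool", "body": {"rows": [{"offset":[0,0,-0.15],"rotation":[0,0,0],"claw":0.4},{"offset":[0,0,-0.35],"rotation":[0,0,0],"claw":0.4},{"offset":[0,0,-0.55],"rotation":[0,0,0],"claw":0.4},{"offset":[-0.15,-0.15,-0.6],"rotation":[0,0,0],"claw":0.4},{"offset":[-0.35,-0.35,-0.6],"rotation":[0,0,0],"claw":0.4},{"offset":[-0.55,-0.55,-0.6],"rotation":[0,0,0],"claw":0.4},{"offset":[-0.7,-0.75,-0.6],"rotation":[0,0,0],"claw":0.4},{"offset":[-0.85,-0.9,-0.6],"rotation":[0,0,0],"claw":0.4},{"offset":[-0.85,-1,-0.6],"rotation":[0,0,0],"claw":0.4},{"offset":[-0.85,-1,-0.6],"rotation":[0,0,0],"claw":0.4},{"offset":[-0.85,-1,-0.6],"rotation":[0,0,0],"claw":0.4}]}}

```text
clock: 12.88
tcp_pos: [0.523, -0.1972, 0.1018]
orientation: [2.22, 2.221, 0.0]
contact_force: [0.2, -0.1, -1.3]
grip_width: 0.0516
gripper_force: 48.0
```

{"method": "drive_tool", "body": {"rows": [{"offset":[0,-0.1,0],"rotation":[0,0,0],"claw":0.4},{"offset":[0,-0.183,0.1],"rotation":[0,0,0],"claw":0.4},{"offset":[0,-0.183,0.25],"rotation":[0,0,0],"claw":0.4},{"offset":[0,-0.183,0.38],"rotation":[0,0,0],"claw":0.4},{"offset":[0,-0.183,0.46],"rotation":[0,0,0],"claw":0.4},{"offset":[0,-0.183,0.51],"rotation":[0,0,0],"claw":0.4},{"offset":[0,-0.183,0.54],"rotation":[0,0,0],"claw":0.4},{"offset":[0,-0.183,0.553],"rotation":[0,0,0],"claw":0.4},{"offset":[0,-0.183,0.553],"rotation":[0,0,0],"claw":0.4},{"offset":[0,-0.183,0.553],"rotation":[0,0,0],"claw":0.4}]}}

```text
clock: 13.72
tcp_pos: [0.4966, -0.1969, 0.0188]
orientation: [2.219, 2.222, 0.001]
contact_force: [0.5, -0.4, -1.4]
grip_width: 0.0516
gripper_force: 48.0
```

{"method": "drive_tool", "body": {"rows": [{"offset":[0,0,0.004],"rotation":[0,0,0],"claw":0.4},{"offset":[0,0,0.004],"rotation":[0,0,0],"claw":0.4},{"offset":[0,0,0.004],"rotation":[0,0,0],"claw":0.7},{"offset":[0,0,0.004],"rotation":[0,0,0],"claw":0.9},{"offset":[0,0,0],"rotation":[0,0,0],"claw":0.9},{"offset":[0,0,0],"rotation":[0,0,0],"claw":0.9},{"offset":[0,0,-0.1],"rotation":[0,0,0],"claw":0.9},{"offset":[0,0,-0.3],"rotation":[0,0,0],"claw":0.9},{"offset":[0,0,-0.55],"rotation":[0,0,0],"claw":1},{"offset":[-0.1,0.2,-0.65],"rotation":[0,0,0],"claw":1},{"offset":[-0.25,0.45,-0.65],"rotation":[0,0,0],"claw":1},{"offset":[-0.25,0.7,-0.65],"rotation":[0,0,0],"claw":1},{"offset":[-0.25,0.95,-0.65],"rotation":[0,0,0],"claw":1},{"offset":[-0.25,1,-0.65],"rotation":[0,0,0],"claw":1},{"offset":[-0.25,1,-0.65],"rotation":[0,0,0],"claw":1},{"offset":[-0.25,1,-0.65],"rotation":[0,0,0],"claw":1}]}}

```text
clock: 15.05
tcp_pos: [0.6453, -0.2337, 0.115]
orientation: [-2.218, -2.223, 0.001]
contact_force: [-0.5, 0.1, 0.3]
grip_width: 0.0852
gripper_force: 0.0
```

{"method": "drive_tool", "body": {"rows": [{"offset":[-0.01,0.045,0.1],"rotation":[0,0,0],"claw":1},{"offset":[-0.01,0.045,0.25],"rotation":[0,0,0],"claw":1},{"offset":[-0.01,0.045,0.42],"rotation":[0,0,0],"claw":1},{"offset":[-0.01,0.045,0.55],"rotation":[0,0,0],"claw":1},{"offset":[-0.01,0.045,0.607],"rotation":[0,0,0],"claw":1},{"offset":[-0.01,0.045,0.607],"rotation":[0,0,0],"claw":1},{"offset":[-0.01,0.045,0.607],"rotation":[0,0,0],"claw":1},{"offset":[-0.01,0.045,0.607],"rotation":[0,0,0],"claw":0.5},{"offset":[-0.01,0.045,0.607],"rotation":[0,0,0],"claw":0.5},{"offset":[-0.01,0.045,0.607],"rotation":[0,0,0],"claw":0.5},{"offset":[-0.01,0.045,0.607],"rotation":[0,0,0],"claw":0.5},{"offset":[-0.01,0.045,0.607],"rotation":[0,0,0],"claw":0.5},{"offset":[-0.01,0.045,0.607],"rotation":[0,0,0],"claw":0.5}], "force": 35}}

```text
clock: 16.13
tcp_pos: [0.6535, -0.2361, 0.0267]
orientation: [2.219, 2.221, 0.001]
contact_force: [-2.5, 0.1, 7.2]
grip_width: 0.0601
gripper_force: 37.7
```

{"method": "drive_tool", "body": {"rows": [{"offset":[0,0,-0.15],"rotation":[0,0,0],"claw":0.5},{"offset":[0,0,-0.35],"rotation":[0,0,0],"claw":0.5},{"offset":[0,0,-0.55],"rotation":[0,0,0],"claw":0.5},{"offset":[0.15,-0.15,-0.65],"rotation":[0,0,0],"claw":0.5},{"offset":[0.35,-0.35,-0.65],"rotation":[0,0,0],"claw":0.5},{"offset":[0.55,-0.55,-0.65],"rotation":[0,0,0],"claw":0.5},{"offset":[0.7,-0.75,-0.65],"rotation":[0,0,0],"claw":0.5},{"offset":[0.832,-0.9,-0.65],"rotation":[0,0,0],"claw":0.5},{"offset":[0.832,-0.95,-0.65],"rotation":[0,0,0],"claw":0.5},{"offset":[0.832,-0.95,-0.65],"rotation":[0,0,0],"claw":0.5},{"offset":[0.832,-0.95,-0.65],"rotation":[0,0,0],"claw":0.5},{"offset":[0.832,-0.95,-0.65],"rotation":[0,0,0],"claw":0.5}]}}

```text
clock: 17.13
tcp_pos: [0.5115, -0.1122, 0.1227]
orientation: [2.221, 2.22, 0.002]
contact_force: [-0.1, -0.1, -0.0]
grip_width: 0.0601
gripper_force: 38.2
```

Run:
```python
from chk import *
print(get_obs()["tcp_pos"],get_obs()["contact_force"],get_obs()["grip_width"])
f=grab_frame("side"); cv2.imwrite("pics/side2.png",f["frame"][:,:,::-1])
X=fuse([f]); X=X[np.isfinite(X[:,0])]
c=(.495,-.197); P=near(X,c,.045,.012,.042); q=circ(P,c,.027); print("jar",q,loc(q[0],T3,y3),np.percentile(near(X,c,.025,.01,.08)[:,2],[50,95]))
f=grab_frame("scene");X=fuse([f]); X=X[np.isfinite(X[:,0])]
P=near(X,c,.045,.012,.042); print("jar",len(P),circ(P,c,.027) if len(P)>9 else 0)
```

```text
[ 0.51148202 -0.11215893  0.12269989] [-0.05798442 -0.0603887  -0.03367125] 0.060129227918171727
jar (array([ 0.49532977, -0.19790062]), np.float64(0.0012529025983672292), 254) [ 0.0341 -0.0464] [0.05990509 0.06440992]
jar 221 (array([ 0.49601727, -0.19631264]), np.float64(0.0013174406665920277), 221)
```

View pics/side2.png

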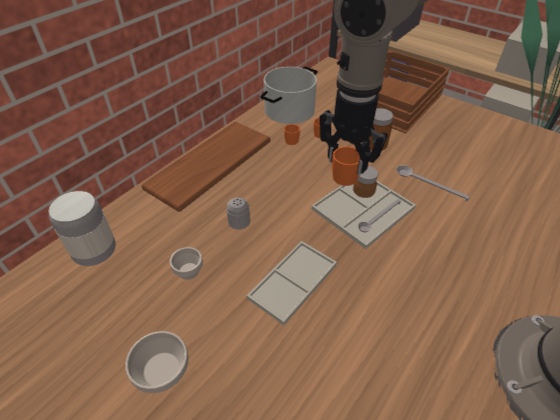

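The cup (347,165) hangs in the gripper over its bay. The jar (366,183) and spoon (380,217) are in place.

{"method": "drive_tool", "body": {"rows": [{"offset":[0,0,0.1],"rotation":[0,0,0],"claw":0.5},{"offset":[0,0,0.25],"rotation":[0,0,0],"claw":0.5},{"offset":[0,0,0.4],"rotation":[0,0,0],"claw":0.5},{"offset":[0,0,0.5],"rotation":[0,0,0],"claw":0.5},{"offset":[0,0,0.55],"rotation":[0,0,0],"claw":0.5},{"offset":[0,0,0.58],"rotation":[0,0,0],"claw":0.5},{"offset":[0,0,0.6],"rotation":[0,0,0],"claw":0.5},{"offset":[0,0,0.605],"rotation":[0,0,0],"claw":0.5},{"offset":[0,0,0.605],"rotation":[0,0,0],"claw":0.5},{"offset":[0,0,0.605],"rotation":[0,0,0],"claw":0.5}]}}

```text
clock: 18.07
tcp_pos: [0.5106, -0.1112, 0.032]
orientation: [2.219, 2.222, 0.001]
contact_force: [-0.3, -0.2, -1.4]
grip_width: 0.0604
gripper_force: 38.2
```

{"method": "drive_tool", "body": {"rows": [{"offset":[0,0,0.004],"rotation":[0,0,0],"claw":0.5},{"offset":[0,0,0.004],"rotation":[0,0,0],"claw":0.5},{"offset":[0,0,0.004],"rotation":[0,0,0],"claw":0.8},{"offset":[0,0,0.004],"rotation":[0,0,0],"claw":1},{"offset":[0,0,0],"rotation":[0,0,0],"claw":1},{"offset":[0,0,0],"rotation":[0,0,0],"claw":1},{"offset":[0,0,-0.1],"rotation":[0,0,0],"claw":1},{"offset":[0,0,-0.3],"rotation":[0,0,0],"claw":1},{"offset":[0,0,-0.5],"rotation":[0,0,0],"claw":1},{"offset":[0.2,0.2,-0.6],"rotation":[0,0,0],"claw":1},{"offset":[0.4,0.4,-0.6],"rotation":[0,0,0],"claw":1},{"offset":[0.6,0.6,-0.6],"rotation":[0,0,0],"claw":1},{"offset":[0.8,0.8,-0.6],"rotation":[0,0,0],"claw":1},{"offset":[1,1,-0.6],"rotation":[0,0,0],"claw":1},{"offset":[1,1,-0.6],"rotation":[0,0,0],"claw":1},{"offset":[1,1,-0.6],"rotation":[0,0,0],"claw":1}]}}

```text
clock: 19.4
tcp_pos: [0.661, 0.0435, 0.1212]
orientation: [-2.214, -2.227, -0.004]
contact_force: [-0.2, -0.6, -0.4]
grip_width: 0.0855
gripper_force: 0.0
```

{"method": "drive_tool", "body": {"rows": [{"offset":[0.09,0.067,0.1],"rotation":[0,0,0],"claw":1},{"offset":[0.09,0.067,0.2],"rotation":[0,0,0],"claw":1},{"offset":[0.09,0.067,0.2],"rotation":[0,0,0],"claw":1},{"offset":[0.09,0.067,0.2],"rotation":[0,0,0],"claw":1},{"offset":[0.09,0.067,0.2],"rotation":[0,0,0],"claw":1}]}}

```text
clock: 19.82
tcp_pos: [0.6691, 0.051, 0.0913]
orientation: [2.222, 2.221, -0.002]
contact_force: [0.3, -0.3, 0.7]
grip_width: 0.0853
gripper_force: 0.0
```

{"method": "drive_tool", "body": {"rows": [{"offset":[0.03,0.013,0.1],"rotation":[0,0,0],"claw":1},{"offset":[0.03,0.013,0.25],"rotation":[0,0,0],"claw":1},{"offset":[0.03,0.013,0.4],"rotation":[0,0,0],"claw":1},{"offset":[0.03,0.013,0.515],"rotation":[0,0,0],"claw":1},{"offset":[0.03,0.013,0.515],"rotation":[0,0,0],"claw":1},{"offset":[0.03,0.013,0.515],"rotation":[0,0,0],"claw":1},{"offset":[0.03,0.013,0.515],"rotation":[0,0,0],"claw":0.4},{"offset":[0.03,0.013,0.515],"rotation":[0,0,0],"claw":0.4},{"offset":[0.03,0.013,0.515],"rotation":[0,0,0],"claw":0.4},{"offset":[0.03,0.013,0.515],"rotation":[0,0,0],"claw":0.4},{"offset":[0.03,0.013,0.515],"rotation":[0,0,0],"claw":0.4},{"offset":[0.03,0.013,0.515],"rotation":[0,0,0],"claw":0.4},{"offset":[0.03,0.013,0.515],"rotation":[0,0,0],"claw":0.4}], "force": 50}}

```text
clock: 20.9
tcp_pos: [0.6729, 0.0573, 0.016]
orientation: [2.219, 2.221, 0.003]
contact_force: [-1.4, -0.7, 6.0]
grip_width: 0.0483
gripper_force: 51.5
```

{"method": "drive_tool", "body": {"rows": [{"offset":[0,0,-0.15],"rotation":[0,0,0],"claw":0.4},{"offset":[0,0,-0.35],"rotation":[0,0,0],"claw":0.4},{"offset":[0,0,-0.5],"rotation":[0,0,0],"claw":0.4},{"offset":[0.15,-0.15,-0.5],"rotation":[0,0,0],"claw":0.4},{"offset":[0.3,-0.35,-0.5],"rotation":[0,0,0],"claw":0.4},{"offset":[0.45,-0.55,-0.5],"rotation":[0,0,0],"claw":0.4},{"offset":[0.6,-0.75,-0.5],"rotation":[0,0,0],"claw":0.4},{"offset":[0.676,-0.9,-0.5],"rotation":[0,0,0],"claw":0.4},{"offset":[0.676,-1,-0.5],"rotation":[0,0,0],"claw":0.4},{"offset":[0.676,-1,-0.5],"rotation":[0,0,0],"claw":0.4},{"offset":[0.676,-1,-0.5],"rotation":[0,0,0],"claw":0.4}]}}

```text
clock: 21.82
tcp_pos: [0.5216, 0.1583, 0.0897]
orientation: [2.218, 2.223, 0.001]
contact_force: [0.4, -0.4, -0.5]
grip_width: 0.0483
gripper_force: 52.2
```

{"method": "drive_tool", "body": {"rows": [{"offset":[0,-0.12,0],"rotation":[0,0,0],"claw":0.4},{"offset":[0,-0.263,0],"rotation":[0,0,0],"claw":0.4},{"offset":[0,-0.263,0.1],"rotation":[0,0,0],"claw":0.4},{"offset":[0,-0.263,0.22],"rotation":[0,0,0],"claw":0.4},{"offset":[0,-0.263,0.33],"rotation":[0,0,0],"claw":0.4},{"offset":[0,-0.263,0.4],"rotation":[0,0,0],"claw":0.4},{"offset":[0,-0.263,0.44],"rotation":[0,0,0],"claw":0.4},{"offset":[0,-0.263,0.457],"rotation":[0,0,0],"claw":0.4},{"offset":[0,-0.263,0.457],"rotation":[0,0,0],"claw":0.4},{"offset":[0,-0.263,0.457],"rotation":[0,0,0],"claw":0.4}]}}

```text
clock: 22.65
tcp_pos: [0.4832, 0.1585, 0.0211]
orientation: [2.22, 2.222, 0.002]
contact_force: [-0.3, -0.4, -1.1]
grip_width: 0.0484
gripper_force: 52.2
```

{"method": "drive_tool", "body": {"rows": [{"offset":[0,0,0.004],"rotation":[0,0,0],"claw":0.4},{"offset":[0,0,0.004],"rotation":[0,0,0],"claw":0.4},{"offset":[0,0,0.004],"rotation":[0,0,0],"claw":0.7},{"offset":[0,0,0.004],"rotation":[0,0,0],"claw":1},{"offset":[0,0,0],"rotation":[0,0,0],"claw":1},{"offset":[0,0,0],"rotation":[0,0,0],"claw":1},{"offset":[0,0,-0.1],"rotation":[0,0,0],"claw":1},{"offset":[0,0,-0.3],"rotation":[0,0,0],"claw":1},{"offset":[0,0,-0.5],"rotation":[0,0,0],"claw":1},{"offset":[0.1,0.2,-0.6],"rotation":[0,0,0],"claw":1},{"offset":[0.2,0.4,-0.6],"rotation":[0,0,0],"claw":1},{"offset":[0.3,0.6,-0.6],"rotation":[0,0,0],"claw":1},{"offset":[0.4,0.8,-0.6],"rotation":[0,0,0],"claw":1},{"offset":[0.413,1,-0.6],"rotation":[0,0,0],"claw":1},{"offset":[0.413,1,-0.6],"rotation":[0,0,0],"claw":1},{"offset":[0.413,1,-0.6],"rotation":[0,0,0],"claw":1},{"offset":[0.413,1,-0.6],"rotation":[0,0,0],"claw":1}]}}

```text
clock: 24.07
tcp_pos: [0.6312, 0.2203, 0.1099]
orientation: [-2.219, -2.222, 0.002]
contact_force: [-0.2, 0.0, -0.1]
grip_width: 0.0854
gripper_force: 0.0
```

Run:
```python
from chk import *
print(get_obs()["tcp_pos"])
for n in ["side","scene"]:
    f=grab_frame(n); X=fuse([f]); X=X[np.isfinite(X[:,0])]; cv2.imwrite(f"pics/{n}3.png",f["frame"][:,:,::-1])
    for k,c,z0,z1,r,T,y in [("jar",(.495,-.197),.014,.042,.027,T3,y3),("cup",(.511,-.111),.056,.064,.0295,T3,y3),("shaker",(.483,.158),.014,.045,.025,T2,y2),("bowl",(.661,.22),.036,.0395,.029,T2,y2)]:
        P=near(X,c,.045,z0,z1)
        if len(P)>15: q=circ(P,c,r); print(n,k,np.round(q[0],4),q[1],q[2],loc(q[0],T,y),"top",np.percentile(near(X,c,.035,.01,.1)[:,2],97))
```

```text
[0.63121577 0.22032225 0.10993234]
side jar [ 0.4947 -0.1986] 0.0013789385043322024 224 [ 0.0337 -0.0472] top 0.06442687199599596
side cup [ 0.5079 -0.1109] 0.0007394712584441569 163 [0.031  0.0415] top 0.06547020132338419
side shaker [0.4817 0.1563] 0.0004147389683915037 247 [-0.0004  0.0421] top 0.06594248659486057
side bowl [0.6589 0.2206] 0.0010859497621169174 127 [0.1747 0.1118] top 0.04113405353303624
scene jar [ 0.4963 -0.1968] 0.0012943018695968957 215 [ 0.0349 -0.0451] top 0.06416364384059055
scene cup [ 0.5129 -0.1101] 0.0008484040026083238 145 [0.0358 0.0431] top 0.06480517391894788
scene shaker [0.4843 0.1574] 0.00040764571624592877 121 [0.0022 0.0433] top 0.0655834031001303
scene bowl [0.6635 0.2204] 0.0011147835537809632 115 [0.1793 0.1118] top 0.040400132229282126
```

{"method": "drive_tool", "body": {"rows": [{"offset":[0,0.1,0],"rotation":[0,0,0],"claw":1},{"offset":[0,0.2,0],"rotation":[0,0,0],"claw":1},{"offset":[0,0.2,0.15],"rotation":[0,0,0],"claw":1},{"offset":[0,0.2,0.35],"rotation":[0,0,0],"claw":1},{"offset":[0,0.2,0.5],"rotation":[0,0,0],"claw":1},{"offset":[0,0.2,0.653],"rotation":[0,0,0],"claw":1},{"offset":[0,0.2,0.653],"rotation":[0,0,0],"claw":1},{"offset":[0,0.2,0.653],"rotation":[0,0,0],"claw":1},{"offset":[0,0.2,0.653],"rotation":[0,0,0],"claw":0.5},{"offset":[0,0.2,0.653],"rotation":[0,0,0],"claw":0.5},{"offset":[0,0.2,0.653],"rotation":[0,0,0],"claw":0.5},{"offset":[0,0.2,0.653],"rotation":[0,0,0],"claw":0.5},{"offset":[0,0.2,0.653],"rotation":[0,0,0],"claw":0.5},{"offset":[0,0.2,0.653],"rotation":[0,0,0],"claw":0.5}], "force": 45}}

```text
clock: 25.33
tcp_pos: [0.6634, 0.2213, 0.0154]
orientation: [2.219, 2.222, 0.005]
contact_force: [-1.9, 0.3, 6.9]
grip_width: 0.0602
gripper_force: 49.1
```

{"method": "drive_tool", "body": {"rows": [{"offset":[0,0,-0.15],"rotation":[0,0,0],"claw":0.5},{"offset":[0,0,-0.35],"rotation":[0,0,0],"claw":0.5},{"offset":[0,0,-0.55],"rotation":[0,0,0],"claw":0.5},{"offset":[-0.15,-0.15,-0.6],"rotation":[0,0,0],"claw":0.5},{"offset":[-0.35,-0.35,-0.6],"rotation":[0,0,0],"claw":0.5},{"offset":[-0.55,-0.5,-0.6],"rotation":[0,0,0],"claw":0.5},{"offset":[-0.75,-0.65,-0.6],"rotation":[0,0,0],"claw":0.5},{"offset":[-0.9,-0.8,-0.6],"rotation":[0,0,0],"claw":0.5},{"offset":[-0.977,-0.9,-0.6],"rotation":[0,0,0],"claw":0.5},{"offset":[-0.977,-1,-0.6],"rotation":[0,0,0],"claw":0.5},{"offset":[-0.977,-1,-0.6],"rotation":[0,0,0],"claw":0.5},{"offset":[-0.977,-1,-0.6],"rotation":[0,0,0],"claw":0.5}]}}

```text
clock: 26.33
tcp_pos: [0.5126, 0.0738, 0.1037]
orientation: [2.219, 2.222, 0.002]
contact_force: [0.6, -0.5, -0.0]
grip_width: 0.06
gripper_force: 49.2
```

{"method": "drive_tool", "body": {"rows": [{"offset":[0.005,-0.1,0],"rotation":[0,0,0],"claw":0.5},{"offset":[0.005,-0.22,0],"rotation":[0,0,0],"claw":0.5},{"offset":[0.005,-0.22,0.12],"rotation":[0,0,0],"claw":0.5},{"offset":[0.005,-0.22,0.27],"rotation":[0,0,0],"claw":0.5},{"offset":[0.005,-0.22,0.4],"rotation":[0,0,0],"claw":0.5},{"offset":[0.005,-0.22,0.48],"rotation":[0,0,0],"claw":0.5},{"offset":[0.005,-0.22,0.53],"rotation":[0,0,0],"claw":0.5},{"offset":[0.005,-0.22,0.551],"rotation":[0,0,0],"claw":0.5},{"offset":[0.005,-0.22,0.551],"rotation":[0,0,0],"claw":0.5},{"offset":[0.005,-0.22,0.551],"rotation":[0,0,0],"claw":0.5}]}}

```text
clock: 27.17
tcp_pos: [0.4804, 0.0752, 0.0207]
orientation: [2.219, 2.223, 0.002]
contact_force: [0.7, 0.4, -0.8]
grip_width: 0.06
gripper_force: 49.2
```

{"method": "drive_tool", "body": {"rows": [{"offset":[0,0,0.003],"rotation":[0,0,0],"claw":0.5},{"offset":[0,0,0.003],"rotation":[0,0,0],"claw":0.5},{"offset":[0,0,0.003],"rotation":[0,0,0],"claw":0.8},{"offset":[0,0,0.003],"rotation":[0,0,0],"claw":1},{"offset":[0,0,0],"rotation":[0,0,0],"claw":1},{"offset":[0,0,0],"rotation":[0,0,0],"claw":1},{"offset":[0,0,-0.1],"rotation":[0,0,0],"claw":1},{"offset":[0,0,-0.3],"rotation":[0,0,0],"claw":1},{"offset":[0,0,-0.55],"rotation":[0,0,0],"claw":1},{"offset":[0,0,-0.8],"rotation":[0,0,0],"claw":1},{"offset":[0,0.5,-1],"rotation":[0,0,0],"claw":1},{"offset":[0,1,-1],"rotation":[0,0,0],"claw":1},{"offset":[0,1,-1],"rotation":[0,0,0],"claw":1},{"offset":[0,1,-1],"rotation":[0,0,0],"claw":1},{"offset":[0,1,-1],"rotation":[0,0,0],"claw":1},{"offset":[0,1,-1],"rotation":[0,0,0],"claw":1}]}}

```text
clock: 28.5
tcp_pos: [0.6301, 0.0746, 0.1695]
orientation: [-2.221, -2.221, -0.001]
contact_force: [-0.5, 0.1, 0.7]
grip_width: 0.0853
gripper_force: 0.0
```

Run:
```python
from chk import *
print(get_obs()["tcp_pos"],get_obs()["contact_force"])
for n in ["side","scene"]:
    f=grab_frame(n); X=fuse([f]); X=X[np.isfinite(X[:,0])]; cv2.imwrite(f"pics/{n}4.png",f["frame"][:,:,::-1])
    for k,c,z0,z1,r,T,y in [("jar",(.495,-.197),.014,.042,.027,T3,y3),("cup",(.511,-.111),.056,.064,.0295,T3,y3),("shaker",(.483,.158),.014,.045,.025,T2,y2),("bowl",(.480,.075),.041,.0445,.029,T2,y2)]:
        P=near(X,c,.04,z0,z1)
        if len(P)>15: q=circ(P,c,r); print(n,k,np.round(q[0],4),round(q[1],4),q[2],loc(q[0],T,y),"top",np.percentile(near(X,c,.035,.01,.1)[:,2],97))
    Q=near(X,T3,.14,.005,.02);L=np.array([loc(p[:2],T3,y3) for p in Q])
    k=(abs(L[:,0]+.0445)<.027)&(abs(L[:,1])<.08)&(Q[:,2]>.0105); print("spoon",k.sum(),cv2.minAreaRect((L[k]*1000).astype(np.float32)),np.polyfit(L[k][:,1],L[k][:,0],1))
```

```text
[0.630078   0.07464036 0.16947977] [-0.48111005  0.05382904  0.7320675 ]
side jar [ 0.4949 -0.1986] 0.0013 223 [ 0.0338 -0.0472] top 0.06442671465204257
side cup [ 0.5079 -0.1108] 0.0008 161 [0.031  0.0415] top 0.06527412062773053
side shaker [0.4818 0.1563] 0.0004 242 [-0.0003  0.0421] top 0.06599099862778497
side bowl [0.478  0.0747] 0.0011 116 [-0.0016 -0.0396] top 0.04578613973459903
spoon 234 ((-41.78949737548828, -3.0680999755859375), (28.73143768310547, 139.2782440185547), 3.5763349533081055) [ 0.02117217 -0.04632473]
scene jar [ 0.4964 -0.1968] 0.0013 218 [ 0.0349 -0.0451] top 0.06437203791706478
scene cup [ 0.5128 -0.1104] 0.0008 151 [0.0357 0.0429] top 0.06494889124932346
scene shaker [0.4843 0.1574] 0.0004 173 [0.0022 0.0433] top 0.06524343452329347
scene bowl [0.4826 0.0745] 0.0011 81 [ 0.003  -0.0396] top 0.04502246492033774
spoon 192 ((-45.108604431152344, -2.9505233764648438), (137.46841430664062, 24.777809143066406), 86.43887329101562) [ 0.01175049 -0.0419339 ]
```

View pics/side4.png

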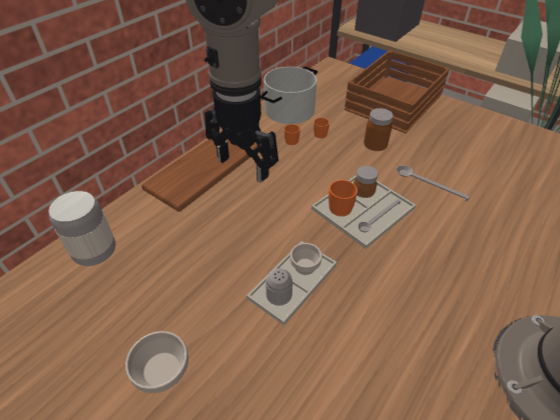

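The picture shows all five in their bays: bowl (306,259), shaker (279,288), cup (342,197), jar (367,182) and spoon (380,217). Fitted centres are within about 3 mm, the tops are at the right heights and the gripper is clear.

```bash
python3 -c "
from bench import *
print(hand_in())"
```

```text
the job is handed in; nothing more can be done
None
```

I made up both trays and handed the job in at about 28.5 s; before that the cameras showed all five things flat in their bays, the gripper clear and the bystanders not moved. The hand-in returned no verdict.

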